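# Hold a tin in the corner of the label reader

## Robot

A 6-joint arm with a two-finger parallel gripper is mounted at the origin on the work surface. World frame = base frame: x ahead of the robot, y to its left, z up, the work surface at z = 0. Lengths are in m, angles in rad, forces in N, time in s.
With the tool pointing down it reaches from about 0.25 to 0.775 m from the base axis. Payload 4 kg.
Tool frame: the origin (TCP) lies at the very end of the fingers, on their centre line; the grasp point (between the pads) lies 19 mm behind it; z points along the fingers, x is the direction in which the jaws open and shut, and the axes are right-handed (so a half turn about z gives the same grasp; the last joint's range is limited). The gripper opens to 94 mm and grips with 3 to 60 N. Pads are 16 mm wide; open, the fingers measure 119 mm over their backs; the gripper's body (75 mm by 177 mm) begins 78 mm behind the grasp point.
Start: joints at [-1.256, 0.087, 1.371, -0, 1.684, -0.103], TCP at [0.223, -0.503, 0.206] pointing down, gripper open.
Joint ranges: [-3.1, 3.1], [-0.76, 2.03], [0.27, 2.55], [-1.08, 4.22], [0.17, 2.65], [-2.57, 2.57]. Speed limits (rad/s): [2.79, 2.79, 3.14, 3.14, 3.14, 3.14].

## Interface

Orientations are given as [roll, pitch, yaw] about the fixed x, y, z axes, in that order (R = Rz(yaw) Ry(pitch) Rx(roll)).
In Python, from bench import robot, cams, ticket gives the robot as it stands.
- The arm moves only by the tool jog_arm, never from a script. Its argument "series" is a list of rows, each an object of numbers: "x", "y", "z": the shift along the tool's x, y, z in m; "rx", "ry", "rz": the turn, a rotation vector about the tool's x, y, z in degrees. A call has 1 to 12 rows; each row shifts and turns the pose as measured when the row begins, along the tool's axes as they then stand; what a row does not reach is not made up. A row lasts 1/12 s, in which the tool goes at most 41.7 mm and 7.16 degrees, less where a joint would pass 70% of its speed; a pose out of reach is approached as far as the arm can. A call with a gripper value outside its range is refused whole. "claw" is the opening, from 0 (shut) to 1 (fully open), set as the call begins (left out, the last holds). The fingers move at their own pace and stop on an object; the grip force is fixed at half the most. Time passes only in rows, so rows that do not move let the fingers close. It gives the time, the measured TCP pose, the force and the opening at its end, in the units of the state.
- robot.get_obs(): the state, without advancing time (a new reading comes with each control period).
- cams.snapshot(name): name is "scene" or "top" or "wrist"; returns a dict with "img" (384x512x3 uint8, red, green, blue), "mtx" (3x3 intrinsics, pixels), "k1" (the pictures are not rectified: a ray, as slopes to the right and down, at radius r is drawn at 1 + k1 r^2 times it, then the intrinsics apply), "origin" and "attitude" of the camera in the world. Camera axes: x right, y down, z forward; pixel columns grow to the right and rows downward; lengths in m; the calibration is good to about 2 mm. A picture is of the moment at which its call begins. There is no depth.
- ticket.close_job(): hands the job in, once; it reports no verdict.
Trained networks look in a picture, given as the dict that the camera call returned (one of the last four; its "shot" number tells which), for a name from the list of things; names that differ only in an ending like _2 or _b are one class to them, and where a whole thing is asked for, a point or a joint stands for the part that bears it (a point fixed in the world has none). Each returns a list of dicts, best first, with "p" (0 to 1); they miss things now and then, are a little off and sometimes report something else, mostly with a low value. They report only what shows in the picture. A call takes as long as a camera call.
- cams.look_for(thing, picture): "bbox" ([left, top, width, height] in pixels, round what is visible of it).
The state is a dict: "time": time; "joint_positions": joint angles; "qvel": joint speeds; "joint_torque": joint torques, N m; "tool_pos": TCP position; "ee_rot": TCP orientation; "wrist_force": force on the tool from outside, world axes, zero at the start; "wrist_torque": the same for the moment, N m; "width": finger opening in m.
Only numpy, scipy, OpenCV 4.12 (cv2) and the standard library are available. Lean on these libraries where they do the work, as an engineer would, in place of code of your own. Each camera call takes 0.05 s, during which the arm holds its last target.

## Task

Take the slim white-lidded metal tin and stand it upright on the plate of the label reader, in the corner of the two aluminium fences, turned so that its barcode squarely faces the reader's window. Press it so that it touches both fences at once, and finish with it still gripped and pressed there: do not let go. Leave the other things on the counter where they are.

Things in the scene. Friction and masses are not known exactly. Their poses are not given: they have to be found in the camera images.
- tin: slim metal tin, flat white lid: cylinder 56 mm across, 125 mm tall, 0.2 to 0.45 kg, standing on the counter. Origin: centre of its underside, z up. Its +x axis points out through the middle of the barcode (upright bars, 22 to 64 mm up), as does the black rib on the lid. Fingers 75 mm or more up clear fences and reader, but pushed that high the tin can pivot about the line of the pads
- station: label reader's fixed grey plate, 6 mm thick. Origin: on the counter's surface (z = 0) straight below the inner corner of the two fences; the plate spans -20 to 155 mm along its x, -215 to 20 mm along its y. The tin's place is at x > 0, y < 0: touching both fences, its axis is at x = 28 mm, y = -28 mm
- corner (a point): the inner corner of the two fences on the plate's top (6 mm above the counter), axes as station
- fence_near: rigid aluminium fence, 55 mm high above the plate (top 61 mm above the counter), 12 mm thick; its inner face is the plane x = 0 of the station, from y = -110 mm to 12 mm; the tin touches it from the +x side. Origin and axes: those of station
- fence_side: rigid aluminium fence, 55 mm high above the plate, 12 mm thick; its inner face is the plane y = 0 of the station, from x = 0 to 110 mm; the tin touches it from the -y side. Origin and axes: those of station
- window (a point): centre of the reader's window, on the face of the black reader block (75 x 50 mm, top 72 mm above the counter) that stands on the plate opposite fence_side: at x = 28, y = -150, z = 42 mm of the station. It looks along the station's +y, so the tin in the corner shows its barcode towards the station's -y
- jar: bystander: squat amber glass jar, 68 mm in diameter, 70 mm tall; origin at the centre of its underside
- bottle: bystander: green glass bottle, 60 mm in diameter, 170 mm tall; origin at the centre of its underside
- pen_cup: bystander: steel cup of pens, 72 mm wide, 145 mm tall with the pens; origin at the centre of its underside
- calculator: bystander: flat desk calculator 150 x 90 x 14 mm; origin at the centre of its underside
- card_terminal: bystander: black card terminal 170 x 80 mm, 63 mm tall at the paper roll; origin at the centre of its underside
- coin_dish: bystander: white coin dish 100 mm wide, 18 mm tall; origin at the centre of its underside
- carton: bystander: small cardboard carton 70 x 110 x 45 mm; origin at the centre of its underside

How it is judged:
By the outcome, as a careful person would: the job done as asked, in the order asked, and still so for the second after the job is handed in, while the arm keeps its last pose, push and grip.
It also fails if it takes over 54 s, if anything falls off the work surface, if the arm or the gripper's body presses on something with over 40 N, if the wrist force passes 120 N, or if a joint passes its speed limit or range.

## Working session

There is one attempt and no reset: what is moved stays moved. The work goes in short steps, Python scripts to look and compute and a tool call to move; the robot and the scene stay as the last step left them, time stands still between calls to the robot, and variables do not carry over. Pictures are saved under pics/ and viewed, and the job is handed in when it is done.

Besides the shell and the picture viewer there is one more tool, called after "Call:" as a command line: name --argument value ..., lists and objects as JSON in quotes. jog_arm: Moves the arm, as the interface text tells. Its arguments: {"type":"object","properties":{"series":{"type":"array","items":{"type":"object","properties":{"x":{"type":"number"},"y":{"type":"number"},"z":{"type":"number"},"rx":{"type":"number"},"ry":{"type":"number"},"rz":{"type":"number"}}}},"claw":{"type":"number"}},"required":["series"]}

```bash
ls; mkdir -p pics; python3 - <<'E'
from bench import robot,cams,ticket
import cv2,pickle
print(robot.get_obs())
d={}
for n in ("scene","top","wrist"):
    s=cams.snapshot(n); d[n]=s
    cv2.imwrite(f"pics/{n}0.png",s["img"][:,:,::-1])
    print(n,s["mtx"],s["k1"],s["origin"],s["attitude"],s["shot"])
    for t in ("tin","station","fence_near","fence_side","window"):
        try: print(t,[(r["bbox"],r["p"]) for r in cams.look_for(t,s)[:2]])
        except Exception as e: print(t,e)
pickle.dump(d,open("s0.pkl","wb"))
E
```

```text
pics
{'time': 0.0, 'joint_positions': array([-1.25613835e+00,  8.79291002e-02,  1.37225760e+00, -2.68037629e-06,
        1.68358146e+00, -1.03098521e-01]), 'qvel': array([ 0.00044423,  0.00035172, -0.00039332, -0.00052299,  0.00056569,
        0.00083019]), 'joint_torque': array([-5.66213712e-04, -3.40189075e+01, -3.02424681e+01,  7.17950170e-02,
        3.29814409e-02, -2.02635483e-04]), 'tool_pos': array([ 0.22296579, -0.50217772,  0.20431663]), 'ee_rot': array([-3.14137141e+00,  2.16423396e-03, -1.15303988e+00]), 'wrist_force': array([-0.50776815,  0.56172475, -0.46316902]), 'wrist_torque': array([-0.02108491, -0.05506396,  0.05910365]), 'width': 0.094374758691386}
scene [[366.61464285   0.         251.91947976]
 [  0.         366.61464285 194.23983196]
 [  0.           0.           1.        ]] -0.08880649709913649 [1.14598559 0.57021767 0.82221558] [-2.31385623 -0.01110457  2.38576701] 1
tin [([249.4, 147.4, 15.2, 44.3], 0.8)]
station [([252.4, 232.7, 111.6, 100.4], 0.61)]
fence_near [([317.4, 249.9, 44.0, 32.0], 0.79)]
fence_side [([338.9, 271.0, 22.9, 45.7], 0.68)]
window [([2
[... 171 characters left out ...]
    0.           1.        ]] -0.03481399610142557 [ 0.49901399 -0.02655189  1.13408678] [-3.07823868e+00  9.43138585e-04 -1.59959283e+00] 2
tin [([274.3, 227.2, 28.6, 21.9], 0.86)]
station [([71.1, 123.1, 106.6, 88.1], 0.94), ([341.5, 110.2, 44.4, 37.5], 0.68)]
fence_near [([85.6, 188.8, 54.4, 21.0], 0.61)]
fence_side [([75.0, 163.8, 20.2, 43.2], 0.86)]
window [([65.7, 121.2, 111.5, 95.3], 0.97)]
wrist [[281.64113077   0.         255.48981549]
 [  0.         281.64113077 188.96218444]
 [  0.           0.           1.        ]] -0.03392066158440501 [ 0.29603762 -0.46999527  0.38420143] [ 2.86392323e+00  1.05050121e-04 -1.15276772e+00] 3
tin []
station []
fence_near []
fence_side []
window []
```

View pics/scene0.png

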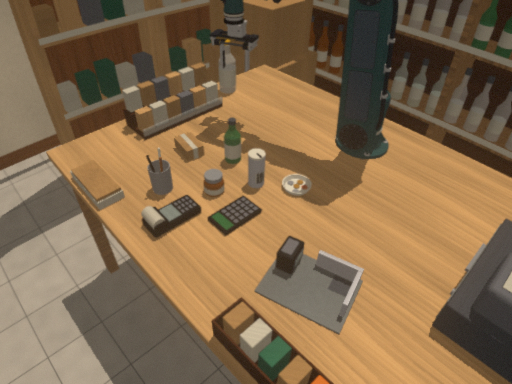

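View pics/top0.png

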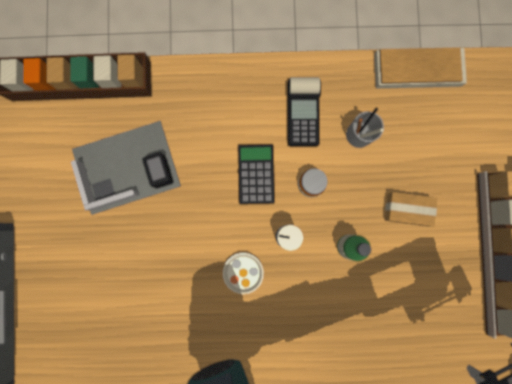

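```bash
python3 - <<'E'
import pickle,cv2,numpy as np
d=pickle.load(open("s0.pkl","rb"))
t=d["top"]["img"][:,:,::-1]; s=d["scene"]["img"][:,:,::-1]
a=cv2.resize(t[110:220,60:190],None,fx=6,fy=5.4,interpolation=cv2.INTER_CUBIC)
a=cv2.resize(t[115:220,62:187],(750,630)[:2],interpolation=cv2.INTER_CUBIC);a=cv2.resize(a,(714,600))
b=cv2.resize(t[205:265,250:330],(800,600),interpolation=cv2.INTER_CUBIC)
c=cv2.resize(s[225:340,245:370],(652,600),interpolation=cv2.INTER_CUBIC)
e=cv2.resize(s[140:200,220:300],(800,600),interpolation=cv2.INTER_CUBIC)
for n,i in zip("abce",(a,b,c,e)): cv2.imwrite(f"pics/z{n}.png",i)
E
```

```text
(no output)
```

View pics/za.png

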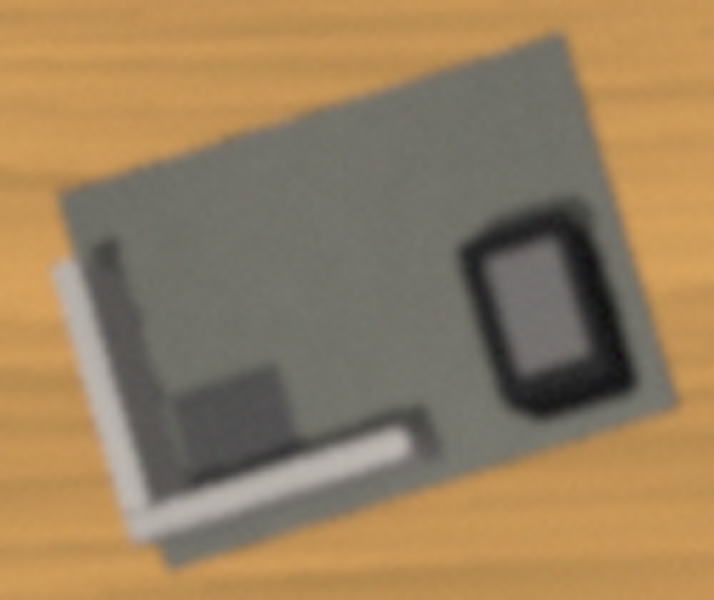

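View pics/zb.png

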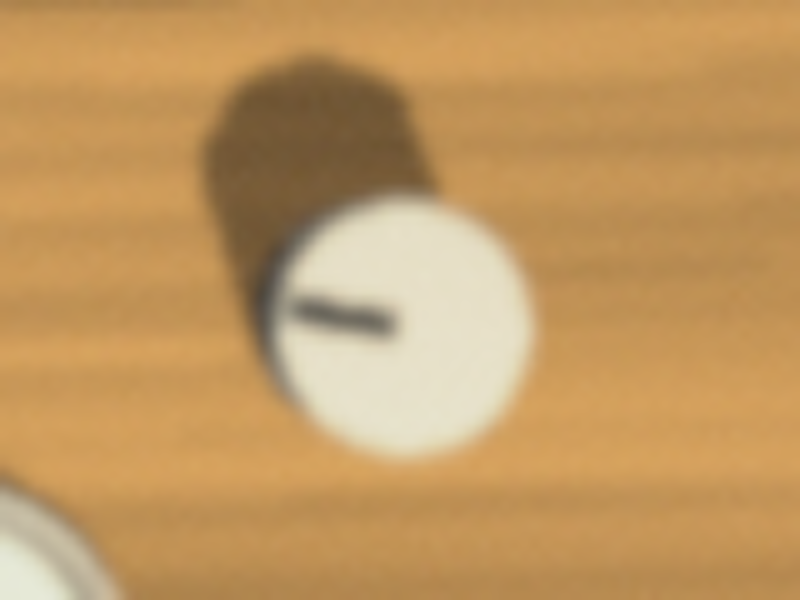

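View pics/zc.png

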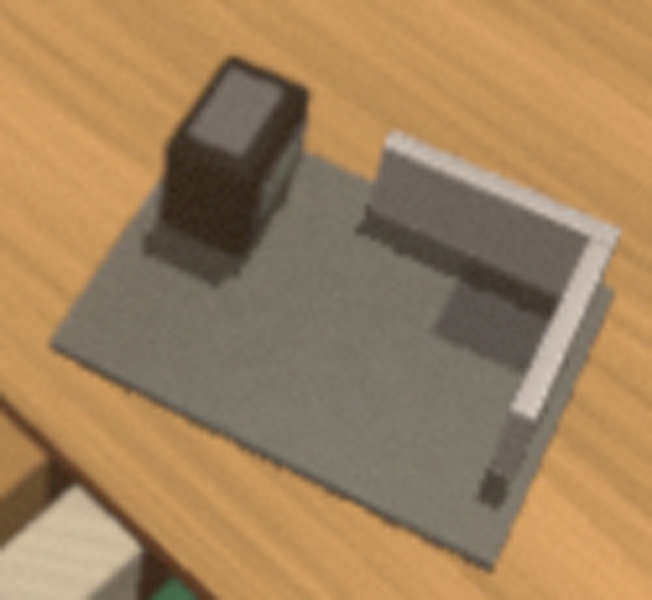

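View pics/ze.png

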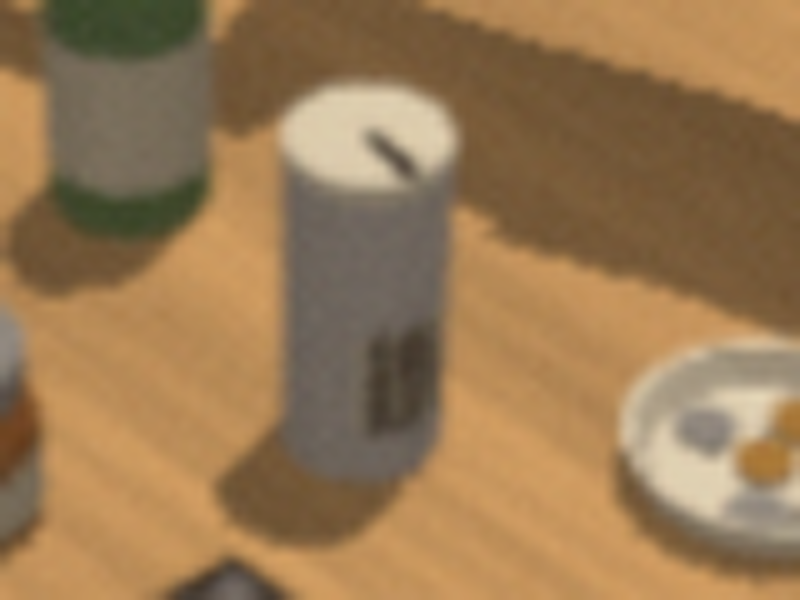

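```bash
cat > h.py <<'E'
import numpy as np,cv2,pickle
from scipy.optimize import least_squares
from scipy.spatial.transform import Rotation as R
def proj(s,P):
    A=R.from_euler("xyz",s["attitude"]).as_matrix()
    c=(np.atleast_2d(P)-s["origin"])@A
    u=c[:,:2]/c[:,2:]; r2=(u**2).sum(1,keepdims=True)
    u=u*(1+s["k1"]*r2); K=s["mtx"]
    return u*[K[0,0],K[1,1]]+[K[0,2],K[1,2]]
def unproj(s,px,z):
    f=lambda p: (proj(s,[p[0],p[1],z])[0]-px)
    return least_squares(f,[0.45,0]).x
E
python3 - <<'E'
from h import *
d=pickle.load(open("s0.pkl","rb")); T,S=d["top"],d["scene"]
un=lambda p,o,k:(np.array(p)+.5)/k-.5+np.array(o)
top=[((155,-215,6),(567,33)),((155,20,6),(62,192)),((-20,-215,6),(677,406)),((-20,20,6),(168,568)),((0,-110,61),(405,425)),((110,0,61),(80,262)),((110,12,61),(55,270)),((-12,12,61),(135,543)),((0,0,61),(148,503))]
sc=[((155,20,6),(491,568)),((155,-215,6),(53,345)),((-20,20,6),(612,290)),((-12,12,61),(620,233)),((0,-110,61),(385,148)),((110,12,61),(533,417)),((110,0,61),(513,410)),((0,0,61),(588,240))]
def w(p,q):
    c,s=np.cos(p[2]),np.sin(p[2]); q=np.array(q)/1000
    return [p[0]+c*q[0]-s*q[1],p[1]+s*q[0]+c*q[1],q[2]]
def res(p,a,b):
    r=[]
    if a: r+=[proj(T,w(p,q))[0]-un(x,(62,115),5.713) for q,x in top]
    if b: r+=[proj(S,w(p,q))[0]-un(x,(245,225),5.217) for q,x in sc]
    return np.array(r)
for a,b in((1,0),(0,1),(1,1)):
    o=least_squares(lambda p:res(p,a,b).ravel(),[.5,.38,.3],loss="soft_l1")
    print(a,b,o.x,np.degrees(o.x[2]))
    print(res(o.x,a,b).round(1).tolist())
pt=un((405,328),(250,205),10);ps=un((370,137),(220,140),10)
print("tin top",unproj(T,pt,.125),"scene",unproj(S,ps,.125))
a=unproj(T,un((400,323),(250,205),10),.127);b=unproj(T,un((295,308),(250,205),10),.127)
print("rib",np.degrees(np.arctan2(*(b-a)[::-1])), a,b)
a=unproj(S,un((370,132),(220,140),10),.127);b=unproj(S,un((417,177),(220,140),10),.127)
print("rib sc",np.degrees(np.arctan2(*(b-a)[::-1])))
for n,p in (("jar",(314,180)),("bottle",(355,247)),("dish",(243,272)),("calc",(256,174))): print(n,unproj(T,p,.05))
E
```

```text
1 0 [0.56797658 0.36177981 0.27824158] 15.942068396487038
[[-0.1, -0.4], [-0.8, -0.0], [0.9, 0.4], [-0.1, 0.6], [0.1, 0.3], [0.0, -1.0], [-0.4, -0.9], [-0.3, 0.0], [0.9, 0.7]]
0 1 [0.56929198 0.36190196 0.28192745] 16.153253045515623
[[0.4, 0.2], [-1.4, -0.3], [0.9, -0.1], [0.2, -0.5], [-0.6, -0.2], [0.4, 1.0], [-0.6, 0.1], [0.3, -0.5]]
1 1 [0.56846211 0.36190128 0.27875149] 15.971284110095276
[[-0.2, -0.6], [-0.9, -0.2], [0.8, 0.2], [-0.1, 0.4], [0.0, 0.1], [-0.1, -1.2], [-0.5, -1.1], [-0.3, -0.2], [0.8, 0.5], [0.4, -0.1], [-1.2, -0.8], [1.1, -0.2], [0.4, -0.7], [-0.3, -0.5], [0.4, 0.8], [-0.5, -0.2], [0.5, -0.7]]
tin top [ 0.47568831 -0.10772715] scene [ 0.47566027 -0.10804367]
rib 80.21789872800383 [ 0.47686496 -0.10650123] [ 0.4808354  -0.08347194]
rib sc 78.27904690533688
jar [ 0.60890893 -0.1756758 ]
bottle [ 0.44655805 -0.26715393]
dish [3.95584955e-01 5.66021376e-05]
calc [ 0.62730512 -0.03744176]
```

Call:
jog_arm --series '[{"x":-0.02,"y":-0.03,"z":-0.003},{"x":-0.02,"y":-0.03,"z":-0.003},{"x":-0.02,"y":-0.03,"z":-0.003},{"x":-0.02,"y":-0.03,"z":-0.003},{"x":-0.02,"y":-0.03},{"x":-0.02,"y":-0.03},{"x":-0.02,"y":-0.03},{"x":-0.02,"y":-0.03},{"x":-0.02,"y":-0.03},{"x":-0.02,"y":-0.03},{"x":-0.02,"y":-0.03},{"x":-0.02,"y":-0.03}]' --claw 1

```text
invalid input
```

```bash
cat > go.py <<'E'
import sys
from h import *
from bench import robot,cams,ticket
def go(x,y,z,yaw):
    o=robot.get_obs(); M=R.from_euler("xyz",o["ee_rot"])
    G=R.from_euler("xyz",[np.pi,0,np.radians(yaw)])
    d=np.array([x,y,z])-o["tool_pos"]
    print("t",round(o["time"],2),"pos",o["tool_pos"].round(4),"rpy",np.degrees(o["ee_rot"]).round(2),"F",o["wrist_force"].round(1),"w",round(o["width"],4),"q",o["joint_positions"].round(2))
    print("tool d",M.inv().apply(d).round(4),"rotvec deg",np.degrees((M.inv()*G).as_rotvec()).round(2))
    return M
if __name__=="__main__": go(*map(float,sys.argv[1:5]))
E
python3 go.py .4757 -.1079 .15 -55
```

```text
t 0.9 pos [ 0.2232 -0.5027  0.2055] rpy [ 1.800e+02 -1.000e-02 -6.606e+01] F [0.5 0.9 0.4] w 0.0939 q [-1.26  0.09  1.37  0.    1.68 -0.1 ]
tool d [-0.2584 -0.391   0.0555] rotvec deg [ 0.000e+00 -1.000e-02 -1.106e+01]
```

Call:
jog_arm --series '[{"x":-0.02,"y":-0.03,"z":-0.003,"rx":0,"ry":0,"rz":0},{"x":-0.02,"y":-0.03,"z":-0.003,"rx":0,"ry":0,"rz":0}]'

```text
time: 1.07
tool_pos: [0.2592, -0.4447, 0.2095]
ee_rot: [3.139, 0.002, -1.162]
wrist_force: [1.2, 0.5, 0.4]
width: 0.0936
```

Call:
jog_arm --series '[{"x":-0.02,"y":-0.03,"z":-0.003},{"x":-0.02,"y":-0.03},{"x":-0.02,"y":-0.03},{"x":-0.02,"y":-0.03},{"x":-0.02,"y":-0.03},{"x":-0.02,"y":-0.03},{"x":-0.02,"y":-0.03},{"x":-0.02,"y":-0.03}]'

```text
invalid input
```

```bash
python3 go.py .4757 -.1079 .15 -55
```

```text
t 1.07 pos [ 0.2592 -0.4447  0.2095] rpy [ 1.7987e+02  9.0000e-02 -6.6580e+01] F [1.2 0.5 0.4] w 0.0936 q [-1.15  0.01  1.44 -0.    1.69  0.01]
tool d [-0.2228 -0.3327  0.0591] rotvec deg [  0.12   0.1  -11.57]
```

All six fields are needed in each row.

Call:
jog_arm --series '[{"x":-0.02,"y":-0.03,"z":-0.003,"rx":0,"ry":0,"rz":0},{"x":-0.02,"y":-0.03,"z":-0.003,"rx":0,"ry":0,"rz":0},{"x":-0.02,"y":-0.03,"z":0,"rx":0,"ry":0,"rz":0},{"x":-0.02,"y":-0.03,"z":0,"rx":0,"ry":0,"rz":0},{"x":-0.02,"y":-0.03,"z":0,"rx":0,"ry":0,"rz":0},{"x":-0.02,"y":-0.03,"z":0,"rx":0,"ry":0,"rz":0},{"x":-0.02,"y":-0.03,"z":0,"rx":0,"ry":0,"rz":0},{"x":-0.02,"y":-0.03,"z":0,"rx":0,"ry":0,"rz":0}]'

```text
time: 1.73
tool_pos: [0.4211, -0.1925, 0.2169]
ee_rot: [-3.141, -0.003, -1.169]
wrist_force: [0.9, -0.6, -0.9]
width: 0.0939
```

```bash
python3 go.py .4757 -.1079 .2 -55;  python3 - <<'E'
from h import *
from bench import cams
s=cams.snapshot("wrist"); pickle.dump(s,open("w1.pkl","wb"))
cv2.imwrite("pics/w1.png",s["img"][:,:,::-1]); print(proj(s,[[.4757,-.1079,.125],[.4757,-.1079,0]]))
E
```

```text
t 1.73 pos [ 0.4211 -0.1925  0.2169] rpy [-1.7998e+02 -1.6000e-01 -6.7000e+01] F [ 0.9 -0.6 -0.9] w 0.0939 q [-0.55 -0.11  1.55 -0.    1.71  0.62]
tool d [-0.0566 -0.0833  0.0168] rotvec deg [ -0.    -0.16 -12.  ]
[[194.43825601 105.1656072 ]
 [213.50196719 106.35377404]]
```

View pics/w1.png

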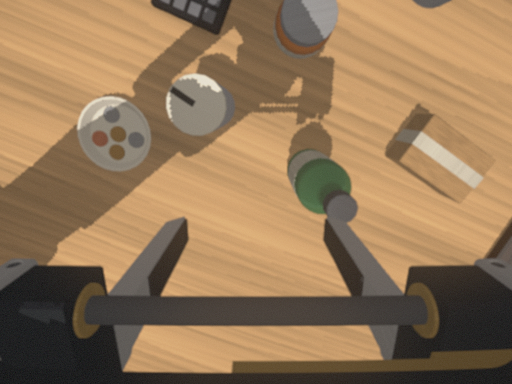

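Call:
jog_arm --series '[{"x":0,"y":0,"z":0,"rx":0,"ry":0,"rz":-6},{"x":0,"y":0,"z":0,"rx":0,"ry":0,"rz":-6},{"x":-0.024,"y":-0.03,"z":0,"rx":0,"ry":0,"rz":0},{"x":-0.014,"y":-0.03,"z":0,"rx":0,"ry":0,"rz":0},{"x":0,"y":0,"z":0,"rx":0,"ry":0,"rz":0}]'

```text
time: 2.2
tool_pos: [0.4525, -0.1156, 0.2177]
ee_rot: [-3.135, -0.001, -0.934]
wrist_force: [0.2, 0.2, 0.4]
width: 0.0943
```

```bash
python3 go.py .4757 -.1079 .2 -55;  python3 - <<'E'
from h import *
from bench import cams
s=cams.snapshot("wrist"); pickle.dump(s,open("w2.pkl","wb"))
cv2.imwrite("pics/w2.png",s["img"][:,:,::-1]); p=proj(s,[[.4757,-.1079,.125],[.4757,-.1079,0]]);print(p)
x,y=p[0].astype(int); x=max(x-50,0);y=max(y-40,0); print(x,y)
cv2.imwrite("pics/w2z.png",cv2.resize(s["img"][y:y+80,x:x+100,::-1],(750,600),interpolation=cv2.INTER_CUBIC))
w=pickle.load(open("w1.pkl","rb")); print(unproj(w,[197,105],.125))
E
```

```text
t 2.2 pos [ 0.4525 -0.1156  0.2177] rpy [-1.7962e+02 -8.0000e-02 -5.3540e+01] F [0.2 0.2 0.4] w 0.0943 q [-0.38 -0.11  1.54  0.    1.7   0.56]
tool d [ 0.0076 -0.0231  0.0178] rotvec deg [-0.38 -0.08  1.46]
[[263.48546219 169.32907114]
 [260.93152815 151.5878595 ]]
213 129
[ 0.47675812 -0.11003825]
```

View pics/w2.png

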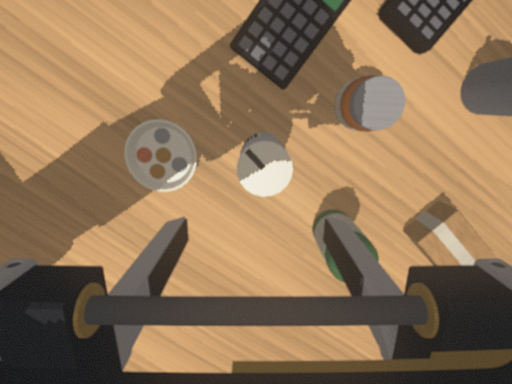

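View pics/w2z.png

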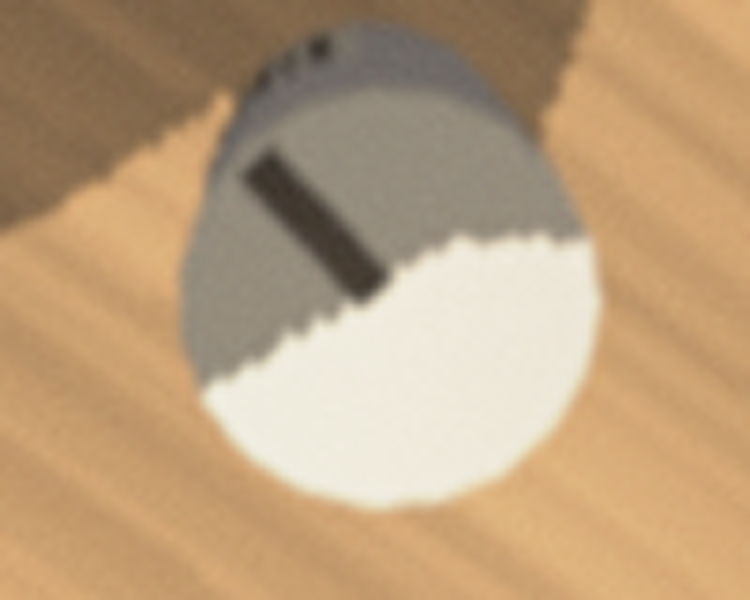

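```bash
python3 - <<'E'
from h import *
s=pickle.load(open("w2.pkl","rb"))
u=lambda p:(np.array(p)+.5)/7.5-.5+[213,129]
print(unproj(s,u((391,298)),.125))
a=unproj(s,u((372,288)),.127);b=unproj(s,u((258,163)),.127)
print(a,b,np.degrees(np.arctan2(*(b-a)[::-1])))
E
python3 go.py .4759 -.1085 .13 -55
```

```text
[ 0.47723241 -0.10824131]
[ 0.47710243 -0.10516875] [ 0.48144223 -0.08371298] 78.56520691775428
t 2.25 pos [ 0.4516 -0.1174  0.2178] rpy [-1.7974e+02 -1.4000e-01 -5.3600e+01] F [-1.1 -0.1  0.4] w 0.094 q [-0.38 -0.11  1.54  0.    1.7   0.56]
tool d [ 0.007  -0.0245  0.0879] rotvec deg [-0.27 -0.14  1.41]
```

Call:
jog_arm --series '[{"x":0.0075,"y":-0.025,"z":0,"rx":0,"ry":0,"rz":0},{"x":0,"y":0,"z":0.03,"rx":0,"ry":0,"rz":0},{"x":0,"y":0,"z":0.03,"rx":0,"ry":0,"rz":0},{"x":0,"y":0,"z":0.01,"rx":0,"ry":0,"rz":0},{"x":0,"y":0,"z":0,"rx":0,"ry":0,"rz":0}]'

```text
time: 2.67
tool_pos: [0.478, -0.1131, 0.1488]
ee_rot: [-3.136, -0.01, -0.937]
wrist_force: [-0.5, -0.5, -0.3]
width: 0.0942
```

```bash
python3 go.py .4764 -.1082 .077 -54;python3 go.py .4764 -.1082 .077 -54
```

```text
t 2.67 pos [ 0.478  -0.1131  0.1488] rpy [-179.71   -0.59  -53.67] F [-0.5 -0.5 -0.3] w 0.0942 q [-0.35 -0.03  1.61 -0.    1.56  0.59]
tool d [-0.0056 -0.0012  0.0717] rotvec deg [-0.3  -0.59  0.33]
t 2.67 pos [ 0.478  -0.1131  0.1488] rpy [-179.71   -0.59  -53.67] F [-0.5 -0.5 -0.3] w 0.0942 q [-0.35 -0.03  1.61 -0.    1.56  0.59]
tool d [-0.0056 -0.0012  0.0717] rotvec deg [-0.3  -0.59  0.33]
```

Call:
jog_arm --series '[{"x":-0.0055,"y":-0.001,"z":0,"rx":-0.3,"ry":-0.6,"rz":0},{"x":0,"y":0,"z":0.02,"rx":0,"ry":0,"rz":0},{"x":0,"y":0,"z":0.02,"rx":0,"ry":0,"rz":0},{"x":0,"y":0,"z":0.02,"rx":0,"ry":0,"rz":0},{"x":0,"y":0,"z":0.006,"rx":0,"ry":0,"rz":0},{"x":0,"y":0,"z":0,"rx":0,"ry":0,"rz":0}]'

```text
time: 3.17
tool_pos: [0.4783, -0.1122, 0.0901]
ee_rot: [-3.136, -0.009, -0.942]
wrist_force: [-0.2, 0.2, -0.4]
width: 0.0942
```

```bash
python3 go.py .4764 -.1082 .077 -54; python3 - <<'E'
from h import *
from bench import cams
s=cams.snapshot("wrist")
cv2.imwrite("pics/w3.png",s["img"][:,:,::-1])
E
python3 go.py .4764 -.1082 .077 -54
```

```text
t 3.17 pos [ 0.4783 -0.1122  0.0901] rpy [-179.69   -0.51  -53.97] F [-0.2  0.2 -0.4] w 0.0942 q [-0.35  0.    1.69 -0.    1.44  0.6 ]
tool d [-0.0044 -0.0008  0.0131] rotvec deg [-0.31 -0.51  0.03]
t 3.22 pos [ 0.4786 -0.1123  0.0907] rpy [-179.67   -0.55  -53.97] F [ 0.1 -0.4 -0. ] w 0.0942 q [-0.35  0.    1.69 -0.    1.44  0.6 ]
tool d [-0.0047 -0.0006  0.0137] rotvec deg [-0.33 -0.55  0.03]
```

View pics/w3.png

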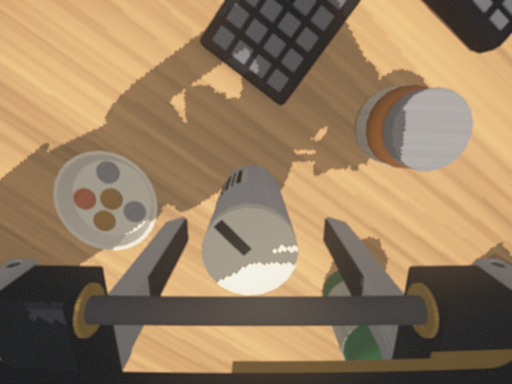

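Call:
jog_arm --series '[{"x":-0.002,"y":0,"z":0.008,"rx":-0.3,"ry":-0.6,"rz":0},{"x":-0.001,"y":0,"z":0.004,"rx":-0.2,"ry":-0.3,"rz":0},{"x":0,"y":0,"z":0,"rx":0,"ry":0,"rz":0}]'

```text
time: 3.47
tool_pos: [0.4793, -0.1109, 0.0826]
ee_rot: [-3.141, 0.001, -0.943]
wrist_force: [-0.4, -0.4, 0.0]
width: 0.094
```

```bash
python3 go.py .4764 -.1082 .077 -54
```

```text
t 3.47 pos [ 0.4793 -0.1109  0.0826] rpy [-1.7996e+02  8.0000e-02 -5.4010e+01] F [-0.4 -0.4  0. ] w 0.094 q [-0.34  0.02  1.69  0.    1.43  0.6 ]
tool d [-0.0039  0.0008  0.0056] rotvec deg [-0.04  0.08 -0.01]
```

Call:
jog_arm --series '[{"x":-0.004,"y":0.001,"z":0.006,"rx":0,"ry":0,"rz":0},{"x":-0.001,"y":0,"z":0.002,"rx":0,"ry":0,"rz":0}]'

```text
time: 3.63
tool_pos: [0.4766, -0.1077, 0.0757]
ee_rot: [-3.139, -0.001, -0.943]
wrist_force: [-0.2, -0.1, -0.4]
width: 0.094
```

Call:
jog_arm --series '[{"x":0,"y":0,"z":0,"rx":0,"ry":0,"rz":0},{"x":0,"y":0,"z":0,"rx":0,"ry":0,"rz":0},{"x":0,"y":0,"z":0,"rx":0,"ry":0,"rz":0},{"x":0,"y":0,"z":0,"rx":0,"ry":0,"rz":0},{"x":0,"y":0,"z":0,"rx":0,"ry":0,"rz":0},{"x":0,"y":0,"z":0,"rx":0,"ry":0,"rz":0}]' --claw 0

```text
time: 4.13
tool_pos: [0.4765, -0.1073, 0.0758]
ee_rot: [-3.139, -0.002, -0.942]
wrist_force: [0.7, -1.8, 1.3]
width: 0.0573
```

```bash
python3 go.py .4764 -.1082 .077 -54
```

```text
t 4.13 pos [ 0.4765 -0.1073  0.0758] rpy [-1.7986e+02 -9.0000e-02 -5.3970e+01] F [ 0.7 -1.8  1.3] w 0.0573 q [-0.34  0.01  1.71  0.    1.42  0.6 ]
tool d [ 0.0007  0.0006 -0.0012] rotvec deg [-0.14 -0.09  0.03]
```

Gripped (57 mm). Lift, checking, then turn.

Call:
jog_arm --series '[{"x":0,"y":0,"z":0,"rx":0,"ry":0,"rz":0},{"x":0,"y":0,"z":0,"rx":0,"ry":0,"rz":0},{"x":0,"y":0,"z":-0.015,"rx":0,"ry":0,"rz":0},{"x":0,"y":0,"z":-0.02,"rx":0,"ry":0,"rz":0},{"x":0,"y":0,"z":-0.025,"rx":0,"ry":0,"rz":0},{"x":0,"y":0,"z":-0.025,"rx":0,"ry":0,"rz":0},{"x":0,"y":0,"z":-0.02,"rx":0,"ry":0,"rz":0},{"x":0,"y":0,"z":-0.01,"rx":0,"ry":0,"rz":0},{"x":0,"y":0,"z":0,"rx":0,"ry":0,"rz":0}]'

```text
time: 4.88
tool_pos: [0.4712, -0.1055, 0.1871]
ee_rot: [3.133, 0.015, -0.942]
wrist_force: [0.9, 0.0, -3.2]
width: 0.0561
```

```bash
python3 go.py .55 .22 .19 152; python3 - <<'E'
from h import *
from bench import cams
s=cams.snapshot("wrist")
cv2.imwrite("pics/w4.png",s["img"][:,:,::-1])
E
```

```text
t 4.88 pos [ 0.4712 -0.1055  0.1871] rpy [179.53   0.85 -53.99] F [ 0.9  0.  -3.2] w 0.0561 q [-0.34 -0.05  1.54  0.    1.66  0.6 ]
tool d [-0.217  -0.2551 -0.0018] rotvec deg [  1.28  -0.37 154.01]
```

View pics/w4.png

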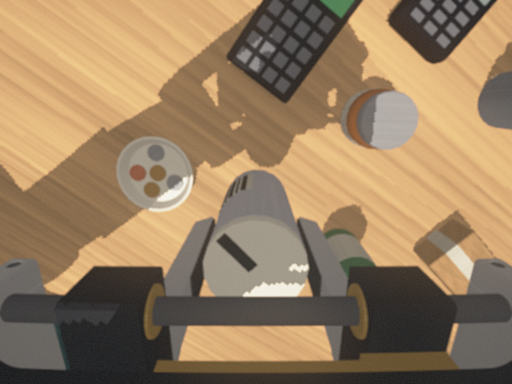

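Call:
jog_arm --series '[{"x":0,"y":0,"z":0,"rx":0,"ry":0,"rz":-4},{"x":0,"y":0,"z":0,"rx":0,"ry":0,"rz":-7},{"x":0,"y":0,"z":0,"rx":0,"ry":0,"rz":-7},{"x":0,"y":0,"z":0,"rx":0,"ry":0,"rz":-7},{"x":0,"y":0,"z":0,"rx":0,"ry":0,"rz":-7},{"x":0,"y":0,"z":0,"rx":0,"ry":0,"rz":-7},{"x":0,"y":0,"z":0,"rx":0,"ry":0,"rz":-7},{"x":0,"y":0,"z":0,"rx":0,"ry":0,"rz":-7},{"x":0,"y":0,"z":0,"rx":0,"ry":0,"rz":-7},{"x":0,"y":0,"z":0,"rx":0,"ry":0,"rz":-7},{"x":0,"y":0,"z":0,"rx":0,"ry":0,"rz":-7},{"x":0,"y":0,"z":0,"rx":0,"ry":0,"rz":-7}]'

```text
time: 5.93
tool_pos: [0.4583, -0.1009, 0.1577]
ee_rot: [-3.093, 0.041, 0.507]
wrist_force: [-0.9, -0.2, -2.7]
width: 0.0559
```

Call:
jog_arm --series '[{"x":0,"y":0,"z":0,"rx":0,"ry":0,"rz":-7},{"x":0,"y":0,"z":0,"rx":0,"ry":0,"rz":-7},{"x":0,"y":0,"z":0,"rx":0,"ry":0,"rz":-7},{"x":0,"y":0,"z":0,"rx":0,"ry":0,"rz":-7},{"x":0,"y":0,"z":0,"rx":0,"ry":0,"rz":-7},{"x":0,"y":0,"z":0,"rx":0,"ry":0,"rz":-7},{"x":0,"y":0,"z":0,"rx":0,"ry":0,"rz":-7},{"x":0,"y":0,"z":0,"rx":0,"ry":0,"rz":-7},{"x":0,"y":0,"z":0,"rx":0,"ry":0,"rz":-7},{"x":0,"y":0,"z":0,"rx":0,"ry":0,"rz":-5},{"x":0,"y":0,"z":0,"rx":0,"ry":0,"rz":-3},{"x":0,"y":0,"z":0,"rx":0,"ry":0,"rz":0}]'

```text
time: 6.93
tool_pos: [0.4434, -0.0957, 0.1279]
ee_rot: [-3.047, -0.061, 1.778]
wrist_force: [-0.3, 0.0, -3.3]
width: 0.056
```

```bash
python3 go.py .56 .22 .2 152
```

```text
t 6.93 pos [ 0.4434 -0.0957  0.1279] rpy [-174.57   -3.48  101.89] F [-0.3  0.  -3.3] w 0.056 q [-0.34 -0.01  1.63  0.    1.63 -2.12]
tool d [ 0.2887  0.1731 -0.0714] rotvec deg [ -3.56  -5.62 -49.89]
```

Call:
jog_arm --series '[{"x":0,"y":0,"z":-0.025,"rx":-1.8,"ry":-2.8,"rz":0},{"x":0,"y":0,"z":-0.025,"rx":-1.8,"ry":-2.8,"rz":0},{"x":0,"y":0,"z":-0.025,"rx":0,"ry":0,"rz":0},{"x":0,"y":0,"z":-0.01,"rx":0,"ry":0,"rz":0}]'

```text
time: 7.27
tool_pos: [0.4431, -0.0937, 0.2028]
ee_rot: [-3.091, 0.029, 1.778]
wrist_force: [1.0, -1.0, -2.4]
width: 0.0558
```

```bash
python3 go.py .56 .22 .2 152
```

```text
t 7.27 pos [ 0.4431 -0.0937  0.2028] rpy [-177.12    1.65  101.87] F [ 1.  -1.  -2.4] w 0.0558 q [-0.3  -0.1   1.57 -0.05  1.71 -2.08]
tool d [ 0.2829  0.1785 -0.0144] rotvec deg [ -3.42   0.29 -50.16]
```

```bash
cat >> go.py <<'E'
    o=robot.get_obs(); M=R.from_euler("xyz",o["ee_rot"]); 
    zt=M.apply([0,0,1]); ax=np.cross(zt,[0,0,-1]); print("level rx,ry",np.degrees(M.inv().apply(ax)).round(2))
E
python3 go.py .56 .22 .2 152
```

```text
File "go.py", line 12
    o=robot.get_obs(); M=R.from_euler("xyz",o["ee_rot"]); 
IndentationError: unexpected indent
```

Call:
jog_arm --series '[{"x":0.02,"y":0.012,"z":-0.004,"rx":0,"ry":0,"rz":0},{"x":0.026,"y":0.016,"z":-0.004,"rx":0,"ry":0,"rz":0},{"x":0.026,"y":0.016,"z":-0.004,"rx":0,"ry":0,"rz":0},{"x":0.026,"y":0.016,"z":-0.004,"rx":0,"ry":0,"rz":0},{"x":0.026,"y":0.016,"z":-0.004,"rx":0,"ry":0,"rz":0},{"x":0.026,"y":0.016,"z":-0.004,"rx":0,"ry":0,"rz":0},{"x":0.026,"y":0.016,"z":-0.004,"rx":0,"ry":0,"rz":0},{"x":0,"y":0,"z":-0.004,"rx":0,"ry":0,"rz":0}]'

```text
time: 7.93
tool_pos: [0.5157, 0.1077, 0.2141]
ee_rot: [-3.078, 0.027, 1.761]
wrist_force: [-0.5, -0.3, -2.8]
width: 0.0553
```

```bash
python3 go.py .56 .22 .2 152
```

```text
File "go.py", line 12
    o=robot.get_obs(); M=R.from_euler("xyz",o["ee_rot"]); 
IndentationError: unexpected indent
```

```bash
sed -i 's/^if __name__.*/if __name__=="__main__":\n    go(*map(float,sys.argv[1:5]))/' go.py
python3 go.py .56 .22 .2 152
```

```text
t 7.93 pos [0.5157 0.1077 0.2141] rpy [-176.34    1.54  100.9 ] F [-0.5 -0.3 -2.8] w 0.0553 q [ 0.12  0.08  1.36 -0.03  1.76 -1.65]
tool d [0.1022 0.0653 0.0072] rotvec deg [ -4.1   -0.19 -51.13]
level rx,ry [-3.66  1.54 -0.  ]
```

Call:
jog_arm --series '[{"x":0,"y":0,"z":-0.003,"rx":-3.6,"ry":1.5,"rz":0},{"x":0,"y":0,"z":-0.003,"rx":0,"ry":0,"rz":-6},{"x":0,"y":0,"z":-0.003,"rx":0,"ry":0,"rz":-7},{"x":0,"y":0,"z":-0.003,"rx":0,"ry":0,"rz":-7},{"x":0,"y":0,"z":-0.003,"rx":0,"ry":0,"rz":-7},{"x":0,"y":0,"z":-0.003,"rx":0,"ry":0,"rz":-7},{"x":0,"y":0,"z":-0.003,"rx":0,"ry":0,"rz":-7},{"x":0,"y":0,"z":-0.003,"rx":0,"ry":0,"rz":-7},{"x":0,"y":0,"z":0,"rx":0,"ry":0,"rz":0}]'

```text
time: 8.68
tool_pos: [0.5111, 0.106, 0.2213]
ee_rot: [-3.123, -0.024, 2.621]
wrist_force: [-0.4, -0.1, -2.1]
width: 0.0557
```

```bash
python3 go.py .56 .22 .2 152;  python3 go.py .62 .31 .2 152
```

```text
t 8.68 pos [0.5111 0.106  0.2213] rpy [-178.94   -1.35  150.2 ] F [-0.4 -0.1 -2.1] w 0.0557 q [ 0.1   0.05  1.38 -0.    1.74 -2.53]
tool d [0.0137 0.1236 0.0193] rotvec deg [-1.04 -1.37 -1.79]
level rx,ry [-1.06 -1.35  0.  ]
t 8.68 pos [0.5111 0.106  0.2213] rpy [-178.94   -1.35  150.2 ] F [-0.4 -0.1 -2.1] w 0.0557 q [ 0.1   0.05  1.38 -0.    1.74 -2.53]
tool d [0.0063 0.2315 0.0172] rotvec deg [-1.04 -1.37 -1.79]
level rx,ry [-1.06 -1.35  0.  ]
```

Call:
jog_arm --series '[{"x":0,"y":0.02,"z":-0.002,"rx":0,"ry":0,"rz":0},{"x":0,"y":0.03,"z":-0.002,"rx":0,"ry":0,"rz":0},{"x":0,"y":0.03,"z":-0.002,"rx":0,"ry":0,"rz":0},{"x":0,"y":0.03,"z":-0.002,"rx":0,"ry":0,"rz":0},{"x":0,"y":0.03,"z":-0.002,"rx":0,"ry":0,"rz":0},{"x":0,"y":0.03,"z":-0.002,"rx":0,"ry":0,"rz":0},{"x":0,"y":0.03,"z":-0.002,"rx":0,"ry":0,"rz":0},{"x":0,"y":0.02,"z":-0.002,"rx":0,"ry":0,"rz":0},{"x":0,"y":0.0,"z":0,"rx":-1,"ry":-1.4,"rz":0},{"x":0,"y":0.0,"z":0,"rx":0,"ry":0,"rz":0}]'

```text
time: 9.52
tool_pos: [0.6269, 0.2967, 0.2113]
ee_rot: [-3.116, -0.014, 2.572]
wrist_force: [0.5, -0.0, -1.4]
width: 0.0552
```

```bash
python3 go.py .6217 .3325 .2 151; python3 - <<'E'
from h import *
from bench import cams
for n in ("scene","top","wrist"):
    s=cams.snapshot(n); pickle.dump(s,open(f"{n}5.pkl","wb"))
    cv2.imwrite(f"pics/{n}5.png",s["img"][:,:,::-1])
E
```

```text
t 9.52 pos [0.6269 0.2967 0.2113] rpy [-178.55   -0.83  147.35] F [ 0.5 -0.  -1.4] w 0.0552 q [ 0.36  0.44  0.92 -0.    1.8  -2.21]
tool d [0.0235 0.0276 0.011 ] rotvec deg [-1.42 -0.87 -3.64]
level rx,ry [-1.44 -0.83 -0.  ]
```

View pics/scene5.png

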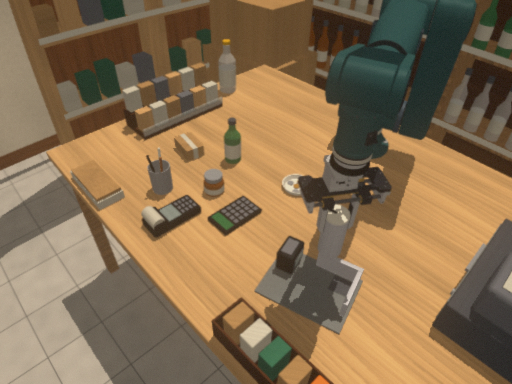

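View pics/wrist5.png

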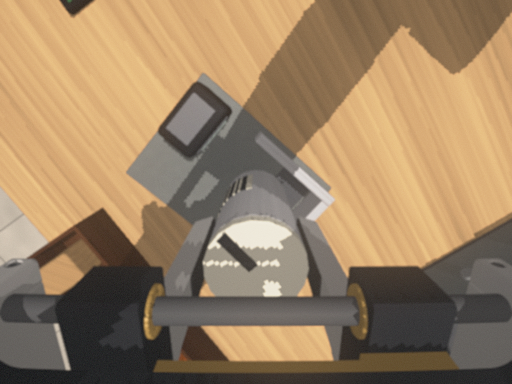

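View pics/top5.png

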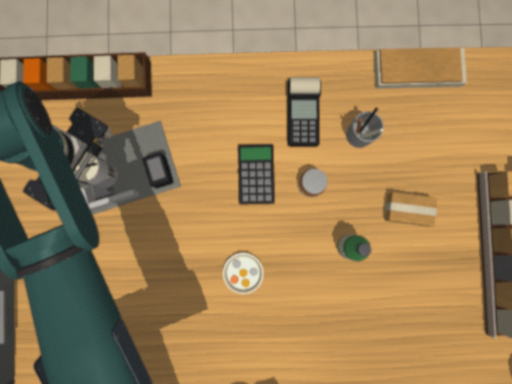

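```bash
python3 - <<'E'
from h import *
s=pickle.load(open("wrist5.pkl","rb"))
z=.2113+.051
cv2.imwrite("pics/w5z.png",cv2.resize(s["img"][205:305,195:320,::-1],(750,600),interpolation=cv2.INTER_CUBIC))
a=unproj(s,(253,268),z);b=unproj(s,(221,237),z)
print(np.degrees(np.arctan2(*(b-a)[::-1])))
E
```

```text
140.8912303998386
```

View pics/w5z.png

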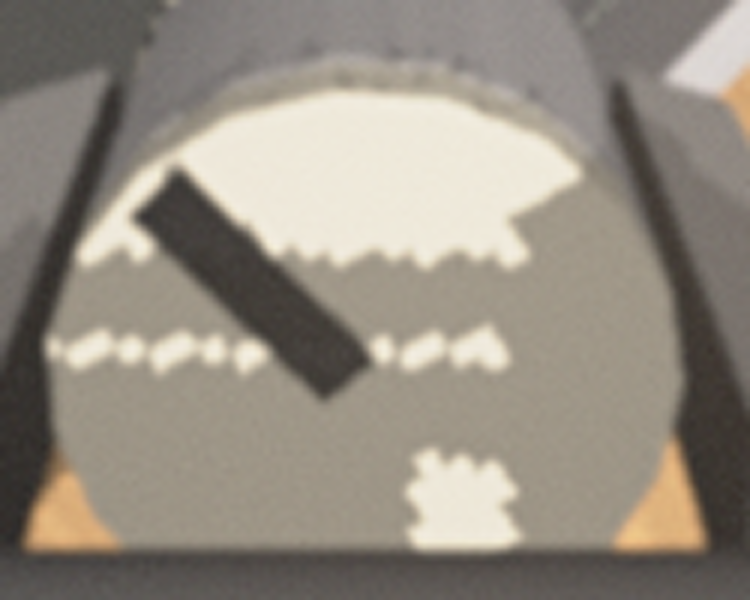

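Call:
jog_arm --series '[{"x":0.012,"y":0.014,"z":0,"rx":0,"ry":0,"rz":-4},{"x":0.012,"y":0.014,"z":0.01,"rx":-1.4,"ry":-0.8,"rz":0},{"x":0.004,"y":0.005,"z":0.01,"rx":-0.7,"ry":-0.4,"rz":0},{"x":0.0,"y":0.0,"z":0.0,"rx":0,"ry":0,"rz":0}]'

```text
time: 10.0
tool_pos: [0.6199, 0.3339, 0.1935]
ee_rot: [3.127, 0.007, 2.633]
wrist_force: [-0.2, -0.1, -3.6]
width: 0.056
```

```bash
python3 go.py .6217 .3325 .1 151
```

```text
t 10.0 pos [0.6199 0.3339 0.1935] rpy [179.19   0.38 150.85] F [-0.2 -0.1 -3.6] w 0.056 q [ 0.41  0.43  0.98  0.    1.72 -2.22]
tool d [-0.0016 -0.0016  0.0935] rotvec deg [ 0.81  0.38 -0.14]
level rx,ry [0.81 0.38 0.  ]
```

```bash
cat >> h.py <<'E'
def unproj(s,px,z):
    K=s["mtx"]; v=(np.array(px,float)-[K[0,2],K[1,2]])/[K[0,0],K[1,1]]; u=v.copy()
    for _ in range(20): u=v/(1+s["k1"]*(u@u))
    r=R.from_euler("xyz",s["attitude"]).apply([u[0],u[1],1]); 
    return (np.array(s["origin"])+r*(z-s["origin"][2])/r[2])[:2]
E
python3 - <<'E'
from h import *
s=pickle.load(open("wrist5.pkl","rb"))
z=.2113+.051
u=lambda p:(np.array(p)+.5)/6-.5+[195,205]
a=unproj(s,u((347,380)),z);b=unproj(s,u((158,192)),z)
print(s["origin"],a,b,np.linalg.norm(a-b),np.degrees(np.arctan2(*(b-a)[::-1])))
l=unproj(s,u((48,370)),z);r=unproj(s,u((684,370)),z);print(np.linalg.norm(l-r),(l+r)/2)
# edge-fit rib
E
```

```text
[0.58782088 0.23070013 0.39148314] [0.62797128 0.29420409] [0.63164251 0.27110569] 0.023388331511382546 -80.9690213039997
0.054284350171445575 [0.6260532 0.2943811]
```

Call:
jog_arm --series '[{"x":-0.001,"y":-0.001,"z":0.015,"rx":0.8,"ry":0.4,"rz":-3},{"x":0,"y":0,"z":0.02,"rx":0,"ry":0,"rz":0},{"x":0,"y":0,"z":0.02,"rx":0,"ry":0,"rz":0},{"x":0,"y":0,"z":0,"rx":0,"ry":0,"rz":0}]'

```text
time: 10.33
tool_pos: [0.6216, 0.3285, 0.1433]
ee_rot: [3.139, 0.004, 2.681]
wrist_force: [-0.2, -0.4, -4.2]
width: 0.0557
```

```bash
python3 go.py .6217 .3325 .1 154; python3 - <<'E'
from h import *
from bench import cams
s=cams.snapshot("wrist"); pickle.dump(s,open("wrist6.pkl","wb"))
cv2.imwrite("pics/wrist6.png",s["img"][:,:,::-1])
cv2.imwrite("pics/w6z.png",cv2.resize(s["img"][205:305,195:320,::-1],(750,600),interpolation=cv2.INTER_CUBIC))
E
python3 go.py .6217 .3325 .1 154
```

```text
t 10.33 pos [0.6216 0.3285 0.1433] rpy [179.87   0.25 153.59] F [-0.2 -0.4 -4.2] w 0.0557 q [ 0.41  0.45  1.05 -0.    1.64 -2.27]
tool d [0.0019 0.0035 0.0433] rotvec deg [ 0.13  0.25 -0.41]
level rx,ry [0.13 0.25 0.  ]
t 10.38 pos [0.6226 0.3287 0.1459] rpy [179.72   0.39 153.58] F [ 0.3 -0.3 -3.2] w 0.0557 q [ 0.41  0.44  1.05 -0.    1.64 -2.27]
tool d [0.0028 0.0028 0.0459] rotvec deg [ 0.28  0.39 -0.42]
level rx,ry [0.28 0.39 0.  ]
```

View pics/wrist6.png

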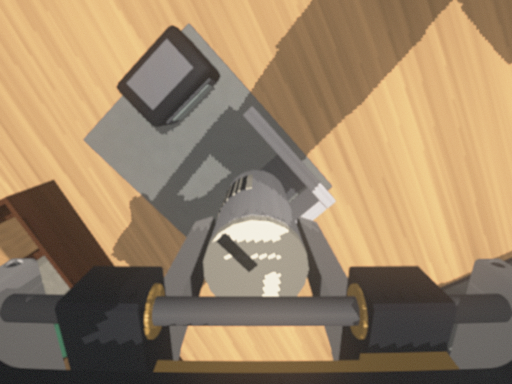

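View pics/w6z.png

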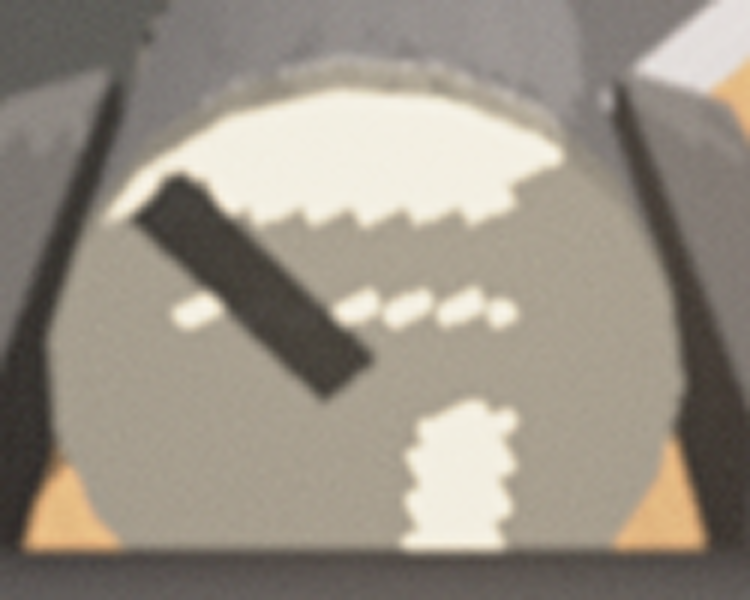

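```bash
python3 - <<'E'
from h import *
s=pickle.load(open("wrist6.pkl","rb"))
u=lambda p:(np.array(p)+.5)/6-.5+[195,205]
z=.1455+.0505
ang=lambda a,b:np.degrees(np.arctan2(*(b-a)[::-1]))
print("rib",ang(unproj(s,u((349,378)),z),unproj(s,u((158,193)),z)))
from h import proj
f=np.array([.5685,.362]);t=np.radians(16);M=np.array([[np.cos(t),-np.sin(t)],[np.sin(t),np.cos(t)]])
def P(x,y,zz): return np.r_[f+M@np.array([x,y])/1000,zz/1000]
im=s["img"][:,:,::-1].copy()
for L in ([(155,-215,6),(-20,-215,6),(-20,20,6),(155,20,6)],[(0,-110,61),(0,0,61),(110,0,61)],[(0,-110,6),(0,0,6),(110,0,6)]):
    q=proj(s,np.array([P(*p) for p in L])); cv2.polylines(im,[np.round(q*16).astype(np.int32)],False,(0,0,255),1,cv2.LINE_AA,4)
cv2.imwrite("pics/ov6.png",cv2.resize(im[0:230,60:370],(800,594),interpolation=cv2.INTER_CUBIC))
E
```

```text
rib -74.15115498418656
```

View pics/ov6.png

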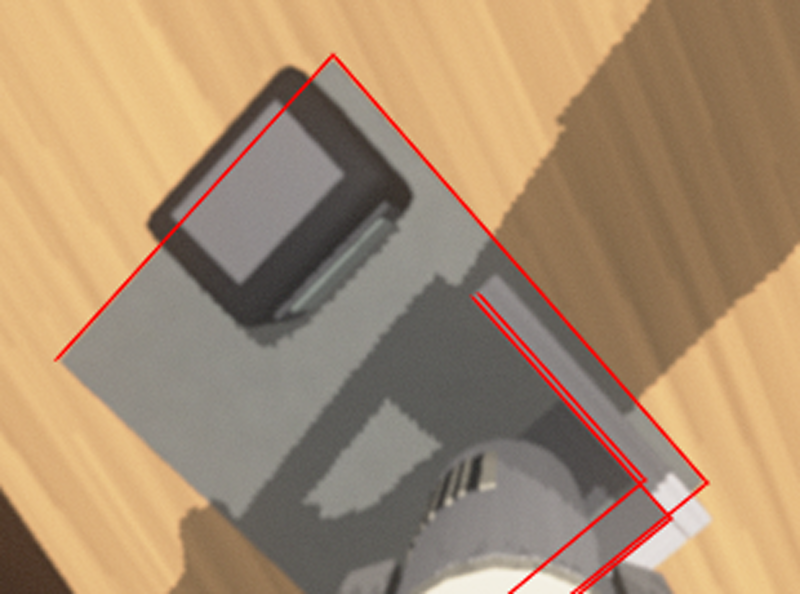

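Call:
jog_arm --series '[{"x":0.001,"y":0.001,"z":0.015,"rx":0.2,"ry":0.3,"rz":0},{"x":0.001,"y":0,"z":0.02,"rx":0,"ry":0,"rz":0},{"x":0.001,"y":0,"z":0.01,"rx":0,"ry":0,"rz":0},{"x":0,"y":0,"z":0,"rx":0,"ry":0,"rz":0}]'

```text
time: 10.72
tool_pos: [0.6245, 0.33, 0.1065]
ee_rot: [3.132, 0.008, 2.676]
wrist_force: [-0.2, -0.3, -2.6]
width: 0.0557
```

```bash
python3 go.py .6217 .3325 .082 153.7
```

```text
t 10.72 pos [0.6245 0.33   0.1065] rpy [179.47   0.48 153.31] F [-0.2 -0.3 -2.6] w 0.0557 q [ 0.41  0.46  1.11 -0.    1.56 -2.27]
tool d [0.0038 0.0008 0.0245] rotvec deg [ 0.53  0.49 -0.39]
level rx,ry [0.53 0.48 0.  ]
```

Call:
jog_arm --series '[{"x":0.002,"y":0,"z":0.008,"rx":0.5,"ry":0.5,"rz":-0.4},{"x":0.001,"y":0,"z":0.008,"rx":0.3,"ry":0.2,"rz":0},{"x":0,"y":0,"z":0.003,"rx":0,"ry":0,"rz":0},{"x":0,"y":0,"z":0,"rx":0,"ry":0,"rz":0}]'

```text
time: 11.05
tool_pos: [0.623, 0.3317, 0.0887]
ee_rot: [-3.138, -0.002, 2.683]
wrist_force: [0.4, -0.4, -2.9]
width: 0.0558
```

```bash
python3 go.py .6217 .3325 .082 153.7
```

```text
t 11.05 pos [0.623  0.3317 0.0887] rpy [-1.7982e+02 -1.4000e-01  1.5372e+02] F [ 0.4 -0.4 -2.9] w 0.0558 q [ 0.41  0.48  1.11 -0.    1.55 -2.27]
tool d [0.0015 0.0001 0.0067] rotvec deg [-0.18 -0.14  0.02]
level rx,ry [-0.18 -0.14  0.  ]
```

Call:
jog_arm --series '[{"x":0.001,"y":0,"z":0.003,"rx":-0.1,"ry":-0.1,"rz":0},{"x":0,"y":0,"z":0.002,"rx":0,"ry":0,"rz":0},{"x":0,"y":0,"z":0.001,"rx":0,"ry":0,"rz":0}]'

```text
time: 11.3
tool_pos: [0.6228, 0.3327, 0.0834]
ee_rot: [3.141, 0.001, 2.683]
wrist_force: [-0.4, 0.6, -2.2]
width: 0.0557
```

Call:
jog_arm --series '[{"x":0,"y":0,"z":0.001,"rx":0,"ry":0,"rz":0}]'

```text
time: 11.38
tool_pos: [0.6228, 0.3328, 0.0826]
ee_rot: [3.141, 0.001, 2.683]
wrist_force: [0.3, -0.2, -3.1]
width: 0.0553
```

```bash
python3 go.py .6217 .3325 .082 153.7
```

```text
t 11.38 pos [0.6228 0.3328 0.0826] rpy [1.7997e+02 6.0000e-02 1.5374e+02] F [ 0.3 -0.2 -3.1] w 0.0553 q [ 0.41  0.48  1.12 -0.    1.54 -2.27]
tool d [ 0.0008 -0.0008  0.0006] rotvec deg [0.03 0.06 0.04]
level rx,ry [0.03 0.06 0.  ]
```

Call:
jog_arm --series '[{"x":0,"y":0,"z":0.001,"rx":0,"ry":0,"rz":0},{"x":0,"y":0,"z":0.0005,"rx":0,"ry":0,"rz":0}]'

```text
time: 11.55
tool_pos: [0.6229, 0.333, 0.082]
ee_rot: [3.14, 0.002, 2.683]
wrist_force: [-1.2, -0.6, -1.3]
width: 0.0555
```

Call:
jog_arm --series '[{"x":0,"y":0,"z":0.001,"rx":0,"ry":0,"rz":0}]'

```text
time: 11.63
tool_pos: [0.6229, 0.333, 0.0819]
ee_rot: [3.14, 0.002, 2.683]
wrist_force: [-1.9, -0.1, 1.4]
width: 0.0557
```

Call:
jog_arm --series '[{"x":0,"y":0,"z":0.001,"rx":0,"ry":0,"rz":0}]'

```text
time: 11.72
tool_pos: [0.6229, 0.333, 0.0819]
ee_rot: [3.139, 0.002, 2.683]
wrist_force: [-1.5, -1.0, 0.7]
width: 0.0556
```

Call:
jog_arm --series '[{"x":0.003,"y":0,"z":0,"rx":0,"ry":0,"rz":0},{"x":0.004,"y":0,"z":0,"rx":0,"ry":0,"rz":0},{"x":0.004,"y":0,"z":0,"rx":0,"ry":0,"rz":0},{"x":0.003,"y":0,"z":0,"rx":0,"ry":0,"rz":0},{"x":0.002,"y":0,"z":0,"rx":0,"ry":0,"rz":0}]'

```text
time: 12.13
tool_pos: [0.6091, 0.3405, 0.0821]
ee_rot: [3.137, 0.006, 2.683]
wrist_force: [0.5, -0.8, -2.5]
width: 0.0558
```

```bash
python3 go.py .6031 .3428 .082 153.7
```

```text
t 12.13 pos [0.6091 0.3405 0.0821] rpy [179.74   0.34 153.7 ] F [ 0.5 -0.8 -2.5] w 0.0558 q [ 0.43  0.46  1.16 -0.    1.52 -2.25]
tool d [ 0.0064 -0.0006  0.0001] rotvec deg [ 0.26  0.34 -0.  ]
level rx,ry [0.26 0.34 0.  ]
```

Call:
jog_arm --series '[{"x":0.002,"y":0,"z":0,"rx":0.2,"ry":0.3,"rz":0},{"x":0.002,"y":0,"z":0,"rx":0,"ry":0,"rz":0}]'

```text
time: 12.3
tool_pos: [0.6055, 0.3418, 0.082]
ee_rot: [-3.141, 0.002, 2.683]
wrist_force: [4.0, -3.0, -2.4]
width: 0.056
```

Call:
jog_arm --series '[{"x":0.0015,"y":0,"z":0,"rx":0,"ry":0,"rz":0}]'

```text
time: 12.38
tool_pos: [0.6048, 0.3417, 0.0819]
ee_rot: [-3.141, 0.005, 2.682]
wrist_force: [2.2, -3.0, -2.3]
width: 0.0555
```

Call:
jog_arm --series '[{"x":0.0015,"y":0,"z":0,"rx":0,"ry":0,"rz":0}]'

```text
time: 12.47
tool_pos: [0.6042, 0.3416, 0.082]
ee_rot: [-3.14, 0.007, 2.681]
wrist_force: [2.5, -2.7, -2.4]
width: 0.0555
```

```bash
python3 go.py .6031 .3428 .082 153.7
```

```text
t 12.47 pos [0.6042 0.3416 0.082 ] rpy [-179.92    0.38  153.64] F [ 2.5 -2.7 -2.4] w 0.0555 q [ 0.44  0.45  1.16 -0.01  1.52 -2.25]
tool d [ 0.0015  0.0006 -0.0001] rotvec deg [-0.08  0.38 -0.06]
level rx,ry [-0.08  0.38  0.  ]
```

Call:
jog_arm --series '[{"x":0.0015,"y":-0.0007,"z":0,"rx":0,"ry":0.2,"rz":0}]'

```text
time: 12.55
tool_pos: [0.603, 0.3412, 0.0819]
ee_rot: [-3.14, 0.004, 2.681]
wrist_force: [5.5, -1.3, -2.1]
width: 0.056
```

Call:
jog_arm --series '[{"x":0.0015,"y":-0.0007,"z":0,"rx":0,"ry":0.2,"rz":0}]'

```text
time: 12.63
tool_pos: [0.6029, 0.3411, 0.082]
ee_rot: [3.141, 0.004, 2.681]
wrist_force: [7.6, -1.5, -4.5]
width: 0.0555
```

Call:
jog_arm --series '[{"x":0.0015,"y":-0.0007,"z":0,"rx":0,"ry":0.2,"rz":0}]'

```text
time: 12.72
tool_pos: [0.603, 0.3411, 0.082]
ee_rot: [3.139, 0.004, 2.68]
wrist_force: [5.1, -0.5, -4.3]
width: 0.056
```

```bash
python3 go.py .6031 .3428 .082 153.7;python3 - <<'E'
from h import *
from bench import cams
for n in ("scene","wrist"):
    s=cams.snapshot(n); pickle.dump(s,open(f"{n}7.pkl","wb"))
    cv2.imwrite(f"pics/{n}7.png",s["img"][:,:,::-1])
    if n=="scene": cv2.imwrite("pics/s7z.png",cv2.resize(s["img"][185:335,245:385,::-1],(560,600),interpolation=cv2.INTER_CUBIC))
    else: cv2.imwrite("pics/w7z.png",cv2.resize(s["img"][205:305,195:320,::-1],(750,600),interpolation=cv2.INTER_CUBIC))
E
```

```text
t 12.72 pos [0.603  0.3411 0.082 ] rpy [179.85   0.21 153.55] F [ 5.1 -0.5 -4.3] w 0.056 q [ 0.43  0.45  1.17 -0.    1.52 -2.25]
tool d [ 0.0006  0.0016 -0.    ] rotvec deg [ 0.15  0.21 -0.15]
level rx,ry [ 0.15  0.21 -0.  ]
```

View pics/s7z.png

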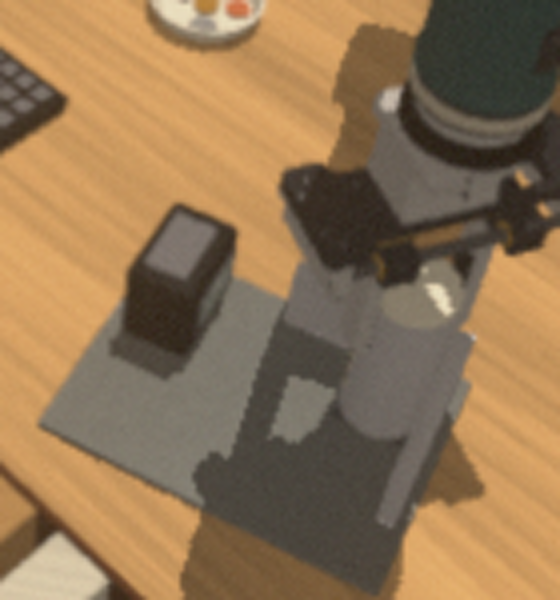

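View pics/wrist7.png

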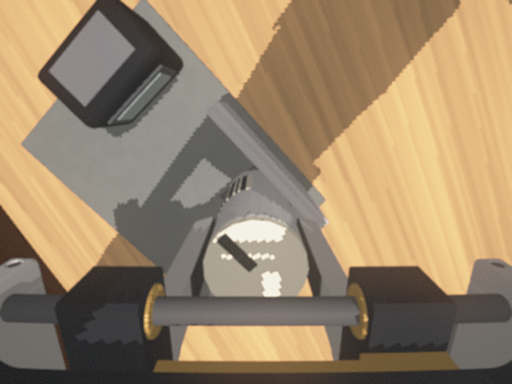

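View pics/w7z.png

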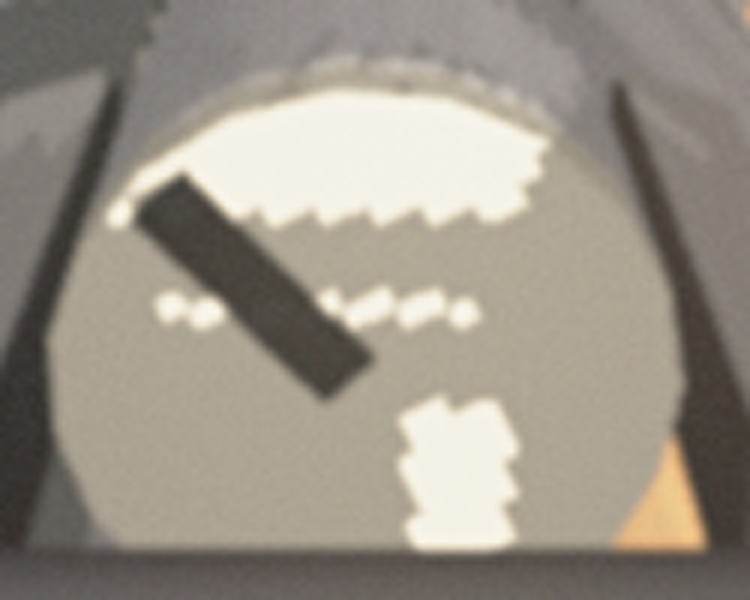

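Call:
jog_arm --series '[{"x":0.0015,"y":0.0008,"z":0.0005,"rx":0.1,"ry":0.2,"rz":-0.1}]'

```text
time: 12.9
tool_pos: [0.6031, 0.3413, 0.0819]
ee_rot: [3.141, 0.003, 2.681]
wrist_force: [2.1, -5.2, 0.1]
width: 0.0557
```

Call:
jog_arm --series '[{"x":0.0015,"y":0.0008,"z":0.0005,"rx":0,"ry":0.2,"rz":0}]'

```text
time: 12.98
tool_pos: [0.6031, 0.3413, 0.0819]
ee_rot: [-3.141, 0.002, 2.68]
wrist_force: [2.8, -4.2, -0.2]
width: 0.0552
```

Call:
jog_arm --series '[{"x":0.002,"y":0.0005,"z":0.0005,"rx":0,"ry":0.2,"rz":0}]'

```text
time: 13.07
tool_pos: [0.6031, 0.3412, 0.0819]
ee_rot: [-3.141, 0.002, 2.679]
wrist_force: [5.9, -4.1, -2.1]
width: 0.0558
```

Call:
jog_arm --series '[{"x":0.002,"y":0,"z":0.0005,"rx":0,"ry":0.2,"rz":0}]'

```text
time: 13.15
tool_pos: [0.6031, 0.3412, 0.0819]
ee_rot: [-3.141, 0.002, 2.678]
wrist_force: [6.2, -2.0, -2.4]
width: 0.0555
```

```bash
python3 go.py .6031 .3428 .082 153.7; python3 - <<'E'
from bench import robot
import numpy as np
t=np.radians(16);f=robot.get_obs()["wrist_force"];p=robot.get_obs()["tool_pos"][:2]-[.5685,.362]
M=np.array([[np.cos(t),np.sin(t)],[-np.sin(t),np.cos(t)]]);print("stn F",M@f[:2],"pos",M@p, robot.get_obs()["wrist_torque"])
E
```

```text
t 13.15 pos [0.6031 0.3412 0.0819] rpy [-1.7998e+02  1.1000e-01  1.5342e+02] F [ 6.2 -2.  -2.4] w 0.0555 q [ 0.43  0.45  1.17 -0.    1.52 -2.24]
tool d [ 0.0007  0.0015 -0.0001] rotvec deg [-0.02  0.11 -0.28]
level rx,ry [-0.02  0.11 -0.  ]
stn F [ 5.38517238 -3.59178072] pos [ 0.02749327 -0.02955823] [-6.04705060e-01 -1.36564815e+00 -4.93753225e-05]
```

Call:
jog_arm --series '[{"x":0.002,"y":0.0003,"z":0.0008,"rx":0,"ry":0.1,"rz":-0.4},{"x":0.0025,"y":0.0003,"z":0.0008,"rx":0,"ry":0.1,"rz":-0.3}]'

```text
time: 13.32
tool_pos: [0.6029, 0.3413, 0.0819]
ee_rot: [3.141, 0.006, 2.687]
wrist_force: [6.4, -3.2, -1.1]
width: 0.0556
```

Call:
jog_arm --series '[{"x":0.003,"y":0.0003,"z":0.0008,"rx":0,"ry":0.1,"rz":-0.2}]'

```text
time: 13.4
tool_pos: [0.6028, 0.3414, 0.082]
ee_rot: [3.14, 0.01, 2.69]
wrist_force: [6.7, -4.8, -2.2]
width: 0.0553
```

```bash
cat > chk.py <<'E'
from bench import robot,cams
import numpy as np,cv2,pickle
def st():
    o=robot.get_obs();t=np.radians(16);f=o["wrist_force"];p=o["tool_pos"][:2]-[.5685,.362]
    M=np.array([[np.cos(t),np.sin(t)],[-np.sin(t),np.cos(t)]]);print(o["time"],"stn F",(M@f[:2]).round(1),f[2].round(1),"pos",(M@p*1e3).round(2),o["tool_pos"][2].round(4),np.degrees(o["ee_rot"]).round(2),o["width"].round(4))
st()
for n in ("scene","wrist","wrist"):
    s=cams.snapshot(n); st()
pickle.dump(s,open("w8.pkl","wb"))
cv2.imwrite("pics/wrist8.png",s["img"][:,:,::-1])
cv2.imwrite("pics/w8z.png",cv2.resize(s["img"][165:305,195:345,::-1],(640,600),interpolation=cv2.INTER_CUBIC))
E
python3 chk.py
```

```text
Traceback (most recent call last):
  File "chk.py", line 6, in <module>
    st()
    ~~^^
  File "chk.py", line 5, in st
    M=np.array([[np.cos(t),np.sin(t)],[-np.sin(t),np.cos(t)]]);print(o["time"],"stn F",(M@f[:2]).round(1),f[2].round(1),"pos",(M@p*1e3).round(2),o["tool_pos"][2].round(4),np.degrees(o["ee_rot"]).round(2),o["width"].round(4))
                                                                                                                                                                                                            ^^^^^^^^^^^^^^^^
AttributeError: 'float' object has no attribute 'round'
```

```bash
sed -i 's/o\["width"\].round(4)/o["width"]/' chk.py; python3 chk.py; python3 go.py .6031 .3428 .082 153.7
```

```text
13.4 stn F [ 5.1 -6.5] -2.2 pos [ 27.33 -29.27] 0.082 [179.91   0.57 154.1 ] 0.05531244230371636
13.45 stn F [ 4.2 -4.8] -1.4 pos [ 27.31 -29.27] 0.082 [179.91   0.59 154.11] 0.05553642244661692
13.5 stn F [ 4.1 -5.9] -1.6 pos [ 27.33 -29.32] 0.0821 [179.91   0.58 154.09] 0.05592485433586533
13.55 stn F [ 4.2 -5.5] -1.8 pos [ 27.33 -29.26] 0.0821 [179.91   0.57 154.1 ] 0.055631280515325766
t 13.55 pos [0.6028 0.3414 0.0821] rpy [179.91   0.57 154.1 ] F [ 5.6 -4.1 -1.8] w 0.0556 q [ 0.44  0.45  1.17 -0.01  1.51 -2.25]
tool d [0.0004 0.0014 0.0001] rotvec deg [0.1  0.57 0.4 ]
level rx,ry [ 0.09  0.57 -0.  ]
```

View pics/w8z.png

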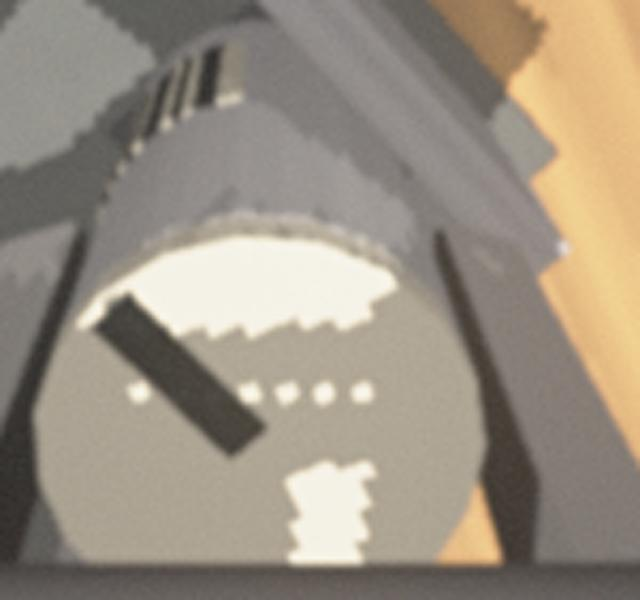

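```bash
python3 - <<'E'
from h import *
s=pickle.load(open("w8.pkl","rb"))
u=lambda p:(np.array(p)+.5)/[4.267,4.286]-.5+[195,165]
a=unproj(s,u((249,441)),.1325);b=unproj(s,u((112,311)),.1325)
print(np.degrees(np.arctan2(*(b-a)[::-1])))
E
```

```text
-72.801355957682
```

Call:
jog_arm --series '[{"x":0.0025,"y":0.0003,"z":0.0008,"rx":0.1,"ry":0.8,"rz":0.2},{"x":0.003,"y":0.0002,"z":0.0008,"rx":0.1,"ry":0.6,"rz":0.1}]'

```text
time: 13.72
tool_pos: [0.6032, 0.3411, 0.0819]
ee_rot: [-3.141, -0.003, 2.681]
wrist_force: [7.5, -3.8, -2.0]
width: 0.0559
```

```bash
python3 chk.py; python3 go.py .6031 .3428 .082 153.7
```

```text
13.7167 stn F [ 6.1 -5.7] -2.0 pos [ 27.63 -29.68] 0.0819 [-1.7998e+02 -1.7000e-01  1.5363e+02] 0.05594612345204786
13.7667 stn F [ 5.2 -5.4] -1.6 pos [ 27.61 -29.67] 0.0819 [-179.97   -0.19  153.63] 0.056035771906144144
13.8167 stn F [ 4.  -5.9] -3.1 pos [ 27.63 -29.7 ] 0.0819 [-1.7997e+02 -1.7000e-01  1.5363e+02] 0.05556772905652143
13.8667 stn F [ 4.7 -5.9] -2.4 pos [ 27.61 -29.67] 0.0819 [-1.7997e+02 -1.7000e-01  1.5364e+02] 0.05571899947192182
t 13.87 pos [0.6032 0.3411 0.0819] rpy [-1.7997e+02 -1.7000e-01  1.5364e+02] F [ 6.2 -4.3 -2.4] w 0.0557 q [ 0.43  0.45  1.16  0.    1.53 -2.25]
tool d [ 0.0009  0.0015 -0.0001] rotvec deg [-0.03 -0.17 -0.06]
level rx,ry [-0.03 -0.17  0.  ]
```

```bash
python3 - <<'E'
from h import *
def rib(f,z):
    s=pickle.load(open(f,"rb")); g=s["img"].max(2)
    m=np.zeros_like(g); m[228:275,212:262]=(g[228:275,212:262]<115)
    n,l,st,c=cv2.connectedComponentsWithStats(m)
    k=[i for i in range(1,n) if 60<st[i,4]<600]; 
    for i in k:
        ys,xs=np.nonzero(l==i)
        P=np.array([unproj(s,(x,y),z) for x,y in zip(xs,ys)])
        vx,vy,x0,y0=cv2.fitLine((P*1000).astype(np.float32),cv2.DIST_L2,0,.01,.01).ravel()
        print(f,st[i],"yaw",np.degrees(np.arctan2(vy,vx)),x0,y0)
rib("wrist5.pkl",.262);rib("wrist6.pkl",.196);rib("wrist7.pkl",.1325);rib("w8.pkl",.1325)
E
```

```text
wrist5.pkl [218 234  39  38 509] yaw -79.94965 629.96344 282.93887
wrist6.pkl [217 235  40  36 498] yaw -73.85235 624.4255 314.4752
wrist7.pkl [218 235  39  36 488] yaw -73.64763 606.48065 328.09738
w8.pkl [218 235  39  36 496] yaw -73.64821 607.09827 328.10522
```

Call:
jog_arm --series '[{"x":0.003,"y":0.0002,"z":0.0015,"rx":0,"ry":0.1,"rz":0.1},{"x":0.0035,"y":0,"z":0.002,"rx":0,"ry":0.2,"rz":0.2}]'

```text
time: 14.03
tool_pos: [0.603, 0.3413, 0.0819]
ee_rot: [3.139, 0.004, 2.674]
wrist_force: [6.5, -3.9, 1.9]
width: 0.0558
```

```bash
python3 chk.py; python3 - <<'E'
from bench import cams
import cv2
s=cams.snapshot("scene"); cv2.imwrite("pics/s9.png",s["img"][:,:,::-1])
cv2.imwrite("pics/s9z.png",cv2.resize(s["img"][205:325,255:375,::-1],(600,600),interpolation=cv2.INTER_CUBIC))
E
```

```text
14.0333 stn F [ 5.2 -5.6] 1.9 pos [ 27.44 -29.44] 0.0819 [179.86   0.22 153.19] 0.055816399685221035
14.0833 stn F [ 4.5 -6.6] -0.3 pos [ 27.41 -29.48] 0.0819 [179.85   0.24 153.18] 0.05554121606556471
14.1333 stn F [ 5.3 -5.2] 0.8 pos [ 27.44 -29.46] 0.082 [179.85   0.23 153.19] 0.05600855462942918
14.1833 stn F [ 4.6 -5.5] 1.3 pos [ 27.41 -29.49] 0.0819 [179.85   0.22 153.2 ] 0.055842596596962724
```

View pics/s9z.png

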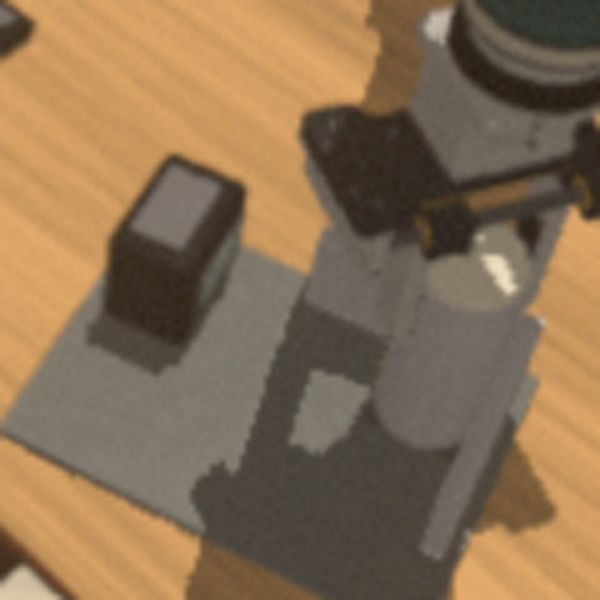

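View pics/wrist8.png

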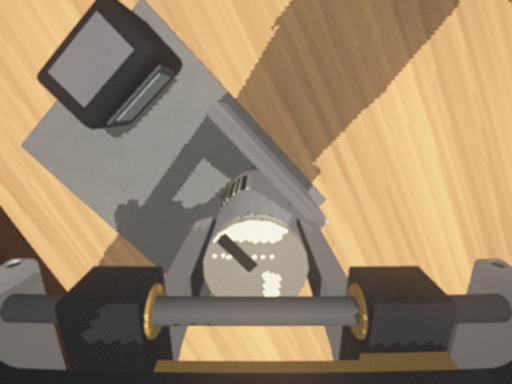

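```bash
python3 - <<'E'
from bench import ticket
print(ticket.close_job())
E
```

```text
the job is handed in; nothing more can be done
None
```

I stood the tin on the reader plate and pushed it into the corner of the two fences. The job went in at about 14.2 s with the tin still gripped and pressed there.

**Contact:** the last readings showed steady reactions of about 5 N from `fence_near` and 5.5 N from `fence_side`, and the tin had stopped moving against both. The vertical force showed the plate carrying the tin. The finger opening was steady at 56 mm, which matches the tin's diameter.

**Barcode direction:** my last measurement of the lid rib gave a yaw of -73.6°, against a target of -74°. A small final turn then brought it to about -74.1° by estimate; I did not measure it again. One earlier reading taken by hand gave -72.8°, and I trusted the automatic line fits over it. The tool was tilted about 0.3° at the end.

**One disagreement:** the tool position, converted to the station's axes, came out at (27.4, -29.5) mm instead of the ideal (28, -28) mm. That is within the stated camera accuracy of about 2 mm, so I relied on the contact forces.

**Other things on the counter:** I touched none of the bystanders, and they looked unmoved wherever they showed in the pictures.

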